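# Pack a half-bottle and latch the sealed case

### The job

Take the wine bottle from the sloped display rest and set it down gently, without dropping it, in the saddles of the open metal transport case, neck pointing away from the robot. Then close the lid and press its free edge down against the rubber seal until the spring catch holds it shut by itself. Leave the glass, the steel cup and the votive glass undisturbed.

Things in the scene. Friction and masses are not known exactly. Their poses are not given: they have to be found in the camera images.
- bottle: The bottle to pack: full half-bottle of red wine, round body 58 mm in diameter and 146 mm long, neck 31 mm in diameter, 235 mm over all, about 0.6 kg. Origin: centre of its base; its z axis runs along the bottle to the neck. It starts leaning back in the display rest, its axis 26 degrees above level, base low and nearer the robot, neck high and away.
- bottle_grip (a point): Point on the bottle's axis 85 mm from its base, about its centre of mass: the best place to grip the body across its 58 mm diameter, between the saddles of the rest or the case.
- bottle_neck (a point): Point on the bottle's axis in the neck, 190 mm from its base.
- rest: Fixed dark wooden display rest, base board 225 x 90 x 12 mm. Origin: centre of its underside; x points away from the robot, up the slope. Two V saddles 14 mm thick carry the bottle, centred 25 and 120 mm from its base; between them its sides are free. A stop holds the base, so lift the bottle at right angles to its axis first.
- case: Fixed aluminium transport case, tray 276 mm long (x), 140 mm wide (y), rim 42 mm high, walls 6 mm. Origin: centre of its underside; x is its long direction and points away from the robot; the hinge is on the +y (left) side, the spring catch in the middle of the -y (right) side.
- cradle_axis (a point): On the sprung wooden cradle in the tray (moves with it): where the bottle's grip point should lie when the bottle lies level in the two V saddles, neck to the case's +x. Empty, it is 76 mm above the case's underside; the bottle's weight sinks it about 9 mm. Saddles, 14 mm thick, are centred 60 mm to the -x and 35 mm to the +x side, edges 14 mm below the axis; the board is 41 mm below.
- cradle (a joint): How far the cradle has sunk (m): about 0.0014 empty, about 0.010 under the bottle, stop at 0.021; spring 700 N/m. The closing lid pushes the bottle down about 8 mm more through a rubber pad.
- lid (a joint): Lid angle in rad: 0 shut, grows as it opens, stop at 1.98. It starts open past upright and stays there by hinge friction; pushed from behind past upright it falls down slowly. Unlatched it rests ajar on the bulb seal at about 0.04 to 0.06; caught it stays at about 0.01; it can be pressed to -0.03.
- lid_hinge (a point): Middle of the lid's hinge axis, at the case's +y rim, 46 mm above its underside; the axis runs along the case's x.
- lid_edge (a point): On the outer (top) face of the lid, mid-length, 10 mm in from the free edge: 130 mm from the hinge axis across the lid and 52 mm out from it along the lid's outward normal (shut: 98 mm above the case's underside). Push the open lid over from behind here, and press here to latch, 10 to 20 N. The lid is a 52 mm deep shell, 276 x 140 mm, 0.25 kg.
- catch (a joint): Angle in rad of the upright spring catch in the middle of the case's right side: 0 at rest, about 0.15 while the lid's striker bar passes it, snapping back to 0 over the bar. It works by itself; keep off it.
- glass: Bystander: wine glass standing upside down, 81 mm wide, 202 mm high. Origin: centre of its underside.
- cup: Bystander: steel cup with handle, 58 x 79 mm, 92 mm high. Origin: centre of its underside.
- votive: Bystander: low bowl-shaped votive glass, 74 mm wide, 43 mm high. Origin: centre of its underside.

How it is judged:
On the way, in this order (a step that is already met when the one before it is completed fails the run):
1. the bottle lies released in the cradle, neck away from the robot, with the lid still open (horizontal distance between bottle_grip and cradle_axis below 0.02 m and distance between bottle_grip and cradle_axis below 0.025 m and x of bottle_neck in the frame of case above 0.04 m and angle between the z axis of bottle and the x axis of case, either way round below 0.12 rad and contact force between the fingers and bottle below 0.5 N and value of joint lid above 1 rad), for 0.2 s.
2. the lid is down past the catch (value of joint lid below 0.03 rad), for 0.1 s.
At the end, for the whole second after the job is handed in: The lid is held shut by its catch (lid below 0.03 rad, catch below 0.05 rad); the bottle lies at rest in the case's saddles, grip point within 25 mm (horizontally) of the cradle's point, axis within 0.15 rad of the case's length, neck away from the robot (value of joint lid below 0.03 rad and value of joint catch below 0.05 rad and horizontal distance between bottle_grip and cradle_axis below 0.025 m and distance between bottle_grip and cradle_axis below 0.03 m and x of bottle_neck in the frame of case above 0.04 m and angle between the z axis of bottle and the x axis of case, either way round below 0.15 rad and linear speed of bottle below 0.03 m/s); the robot touches nothing.
It fails at once if the bottle is dropped or the cradle struck: the cradle sinks faster than 0.5 m/s (velocity of joint cradle above 0.5 m/s).
It fails at once if the upside-down glass is moved more than 30 mm (distance of glass from where it was at the start of the episode above 0.03 m).
It fails at once if the steel cup is moved more than 30 mm (distance of cup from where it was at the start of the episode above 0.03 m).
It fails at once if the votive glass is moved more than 30 mm (distance of votive from where it was at the start of the episode above 0.03 m).
It also fails if it takes over 61 s, if anything falls off the work surface, if the arm or the gripper's body presses on something with over 40 N, if the wrist force passes 120 N, or if a joint passes its speed limit or range.

### The arm

A 7-joint arm with a two-finger parallel gripper is mounted at the origin on a cart in front of the work surface, level with it; the furniture and walls round the work are solid. World frame = base frame: x ahead of the robot, y to its left, z up, the work surface at z = 0. Lengths are in m, angles in rad, forces in N, time in s.
With the tool pointing down it reaches from about 0.425 to 0.875 m from the base axis. Payload 4.7 kg.
Tool frame: the origin (TCP) lies where the fingers leave the gripper's body, on its centre line; the fingertips stand 70 mm ahead of it and the grasp point (between the pads) lies 51 mm ahead of it; z points along the fingers, y is the line along which they close (so a half turn about z gives the same grasp; the last joint's range is limited). The gripper opens to 87 mm and grips with 3 to 60 N. Pads are 19 mm wide; open, the fingers measure 117 mm over their backs; the gripper's body (75 mm by 190 mm) begins 51 mm behind the grasp point.
Start: joints at [-1.295, 0.321, -0.07, 1.45, 0.023, 1.371, -0.057], TCP at [0.168, 0.628, 0.292] pointing down, gripper open.
Joint ranges: [-2.86, 2.86], [-0.3, 2.09], [-1.38, 1.24], [0.06, 2.45], [-1.56, 4.7], [0.09, 2.05], [-2.69, 2.69]. Speed limits (rad/s): [2.57, 2.57, 3.14, 3.14, 3.14, 3.14, 3.14].

### API

Orientations are given as a rotation vector (axis times angle).
In Python, from bench import get_state, get_image, get_calibration, close_job gives the robot as it stands.
- The arm moves only by the tool send_rows, never from a script. Its argument "rows" is a list of rows, each an object of numbers: "hand": the finger opening in mm, from 0 to 87; "x", "y", "z": the shift along the world's x, y, z in mm; "roll": the turn about the world's z in degrees. A call has 1 to 10 rows; each row shifts and turns the commanded pose from where the row before left it; what a row does not reach is not made up. A row lasts 1/10 s, in which the tool goes at most 50 mm and 8.59 degrees, less where a joint would pass 70% of its speed; a pose out of reach is approached as far as the arm can. A call is refused whole if a number of a shift passes 50 or a number of a turn 8.59, either way. A call with a gripper value outside its range is refused whole. The fingers move at their own pace and stop on an object; "force" is the grip in N (left out, the last holds). Time passes only in rows, so rows that do not move let the fingers close. It gives the time, the measured TCP pose, the force, the opening and the grip force at its end, in the units of the state.
- get_state(): the state, without advancing time (a new reading comes with each control period).
- get_image(name): name is "scene" or "side" or "wrist"; returns the picture (384x512x3 uint8, blue, green, red); there is no depth.
- get_calibration(name): a dict with "mtx" (3x3 intrinsics, pixels), "world_from_camera" (4x4, takes a point from camera to world coordinates). Camera axes: x right, y down, z forward; pixel columns grow to the right and rows downward; lengths in m; the calibration is good to about 2 mm. The wrist camera is an equidistant fisheye: a pixel r from the principal point sees the ray r / f radians off the axis. A picture is of the moment at which its call begins: read the wrist's pose just before it. get_calibration takes no time and is no camera call; for the wrist camera it gives the pose at the moment of the call.
- close_job(): hands the job in; it is judged then, once.
The state is a dict: "time": time; "joint_positions": joint angles; "qd": joint speeds; "joint_torque": joint torques, N m; "position": TCP position; "tool_rot": TCP orientation; "ft_force": force on the tool from outside, world axes, zero at the start; "torque": the same for the moment, N m; "grip_width": opening from 0.0 (shut) to 1.0 (fully open); "grip_force": force on a finger pad.
Only numpy, scipy, OpenCV 4.12 (cv2) and the standard library are available. Lean on these libraries where they do the work, as an engineer would, in place of code of your own. Each camera call takes 0.05 s, during which the arm holds its last target. There are 200 camera calls.

## Working session

There is one attempt and no reset: what is moved stays moved. The work goes in short steps, Python scripts to look and compute and a tool call to move; the robot and the scene stay as the last step left them, time stands still between calls to the robot, and variables do not carry over. Pictures are saved under pics/ and viewed, at most 10 in all, crops included, and the job is handed in when it is done.

Besides the shell and the picture viewer there is one more tool, called after ">>>" as name([rows], argument=value, ...), one row to a line, values as JSON. send_rows: Moves the arm, as the interface text tells. Its arguments: {"type":"object","properties":{"rows":{"type":"array","items":{"type":"object","properties":{"hand":{"type":"number"},"x":{"type":"number"},"y":{"type":"number"},"z":{"type":"number"},"roll":{"type":"number"}}}},"force":{"type":"number"}},"required":["rows"]}

```bash
mkdir -p pics; ls; python3 - <<'E'
from bench import *
import cv2,json
for n in ["scene","side"]:
    cv2.imwrite(f"pics/{n}0.png",get_image(n)); c=get_calibration(n); print(n,c["mtx"],c["world_from_camera"])
print(get_state())
E
```

```text
pics
scene [[353.9520989    0.         255.94186955]
 [  0.         353.9520989  193.13309091]
 [  0.           0.           1.        ]] [[ 5.38153981e-01 -6.43782738e-01  5.43998234e-01 -6.44743060e-06]
 [-8.42845802e-01 -4.11907439e-01  3.46328191e-01 -4.49943713e-01]
 [ 1.11680879e-03 -6.44884523e-01 -7.64279206e-01  9.57841310e-01]
 [ 0.00000000e+00  0.00000000e+00  0.00000000e+00  1.00000000e+00]]
side [[354.59310634   0.         256.75741216]
 [  0.         354.59310634 192.22447739]
 [  0.           0.           1.        ]] [[ 0.24919112  0.41206872 -0.87641494  1.4955205 ]
 [ 0.96817932 -0.08443352  0.23558393 -0.33938572]
 [ 0.02307797 -0.90723225 -0.4199965   0.5838    ]
 [ 0.          0.          0.          1.        ]]
{'time': 0.1, 'joint_positions': array([-1.29489155,  0.32175494, -0.07011642,  1.45156229,  0.02260137,
        1.37083548, -0.05691857]), 'qd': array([-0.00068802, -0.001778  , -0.00212702, -0.0046841 ,  0.00249244,
       -0.0023808 , -0.00142234]), 'joint_torque': array([ 5.86337762e-06, -4.92570090e+01, -4.05628989e-01, -3.13401604e+01,
       -6.40608394e-02,  3.96187697e-02,  8.15080193e-05]), 'position': array([0.1681578 , 0.62746695, 0.29126244]), 'tool_rot': array([-4.09987429e-01, -3.11457829e+00,  2.77493152e-03]), 'ft_force': array([0.25200888, 0.25367196, 0.10074998]), 'torque': array([-0.00832762,  0.00778281, -0.00946432]), 'grip_force': 0.0, 'grip_width': 1.0030751205400255}
```

```bash
python3 - <<'E'
import cv2
for n in ["scene","side"]:
    i=cv2.imread(f"pics/{n}0.png"); cv2.imwrite(f"pics/{n}0b.png",cv2.resize(i,(800,600),interpolation=cv2.INTER_CUBIC))
E
```

```text
(no output)
```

View pics/scene0b.png

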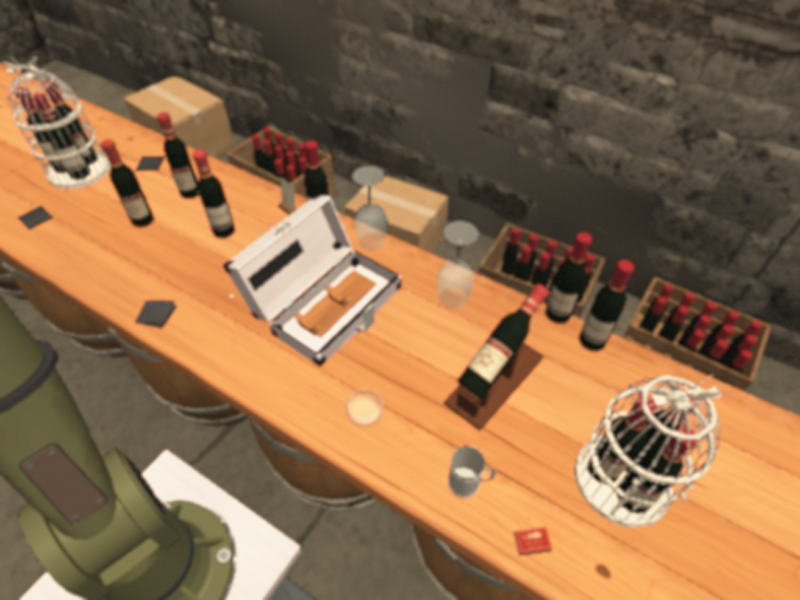

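View pics/side0b.png

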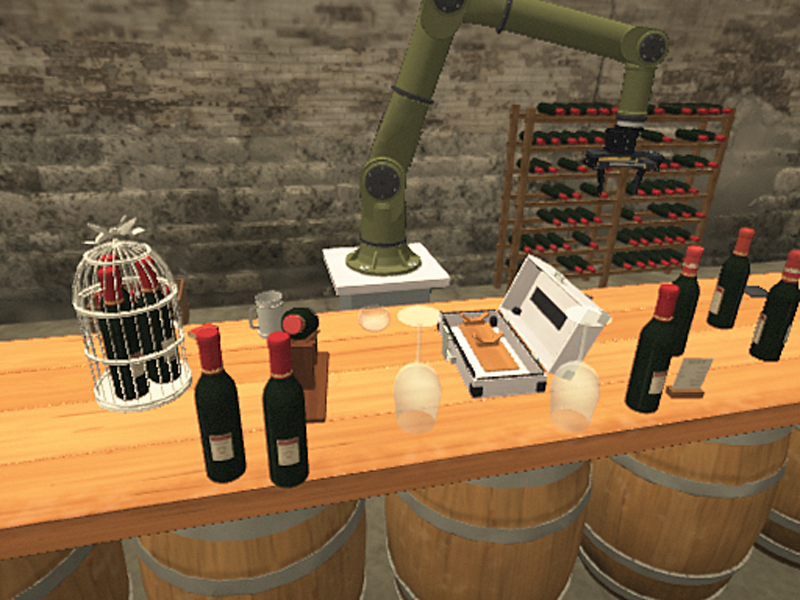

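The scene picture shows the case at about (315,290), the bottle on its rest at (500,350), the votive at (365,408), the cup at (467,472) and the glass at (457,265). I'm enlarging these next to measure them.

```bash
python3 - <<'E'
import cv2,numpy as np
s=cv2.imread("pics/scene0.png"); d=cv2.imread("pics/side0.png")
def crop(i,x,y,w,h,k):
    c=cv2.resize(i[y:y+h,x:x+w],None,fx=k,fy=k,interpolation=cv2.INTER_CUBIC)
    for t in range((x+9)//10*10,x+w,10): cv2.line(c,(int((t-x+.5)*k),0),(int((t-x+.5)*k),6),(0,255,0),1); cv2.putText(c,str(t),(int((t-x+.5)*k)-10,16),0,.35,(0,255,255))
    for t in range((y+9)//10*10,y+h,10): cv2.line(c,(0,int((t-y+.5)*k)),(6,int((t-y+.5)*k)),(0,255,0),1); cv2.putText(c,str(t),(8,int((t-y+.5)*k)+4),0,.35,(0,255,255))
    return c
cv2.imwrite("pics/A.png",crop(s,140,120,130,115,5))
B=np.zeros((600,800,3),np.uint8)
def put(c,x,y):
    B[y:y+c.shape[0],x:x+c.shape[1]]=c[:600-y,:800-x]
put(crop(s,280,176,76,105,5),0,0); put(crop(d,278,160,116,96,3.6),382,0); put(crop(d,145,190,75,70,3.6),382,346)
cv2.imwrite("pics/B.png",B)
E
```

```text
(no output)
```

View pics/A.png

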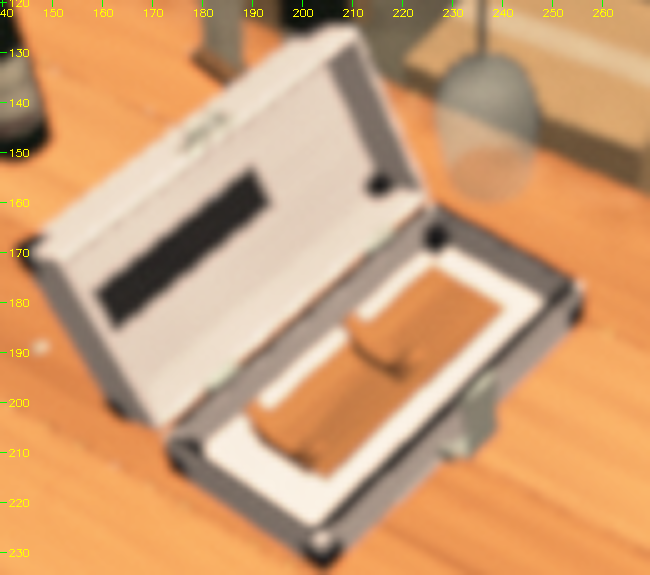

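View pics/B.png

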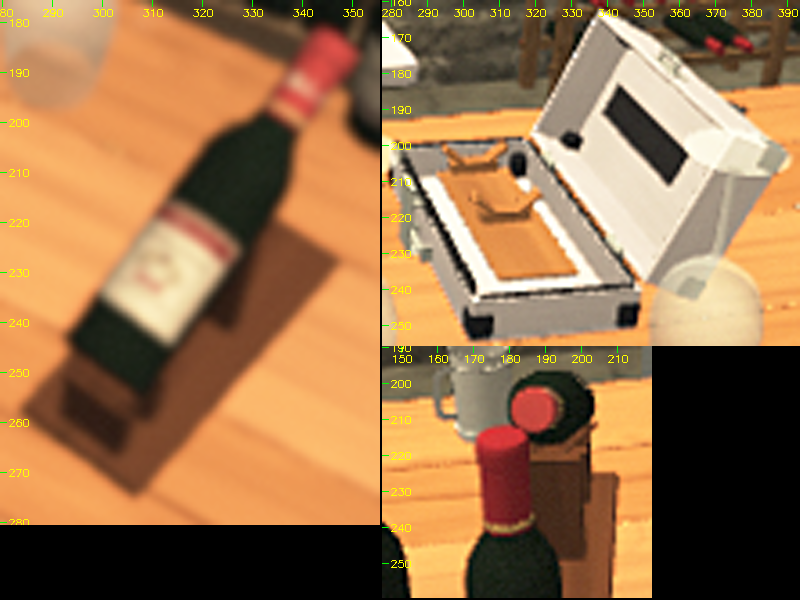

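Case rim corners, in scene pixels: (173,207.5), (203.5,227), (255.5,177), (226,160.5). In the side view: (282,201), (318.6,198), (302,242.5), (349,240). The cap end is at scene (346.3,183) and side (187,207). Fitting poses from these.

```bash
cat > h.py <<'E'
import numpy as np,cv2
from bench import *
C={n:get_calibration(n) for n in ["scene","side"]}
def proj(n,P):
    P=np.atleast_2d(P); T=np.linalg.inv(C[n]["world_from_camera"]); q=(P@T[:3,:3].T+T[:3,3])@C[n]["mtx"].T
    return q[:,:2]/q[:,2:]
def table(n,u,v,z=0):
    T=C[n]["world_from_camera"]; r=T[:3,:3]@np.linalg.solve(C[n]["mtx"],[u,v,1]); return T[:3,3]+r*(z-T[2,3])/r[2]
def case_pt(c,p):
    k,s=np.cos(c[2]),np.sin(c[2]); p=np.atleast_2d(p)
    return np.c_[c[0]+k*p[:,0]-s*p[:,1],c[1]+s*p[:,0]+k*p[:,1],p[:,2]]
def lid_pt(a,x,d,n): # d across lid, n outward normal
    return [x,70-d*np.cos(a)+n*np.sin(a),46+d*np.sin(a)+n*np.cos(a)]
def axis(b,s):
    e=np.radians(26); return np.array(b[:3])+np.outer(np.atleast_1d(s),[np.cos(e)*np.cos(b[3]),np.cos(e)*np.sin(b[3]),np.sin(e)])
E
cat > fit.py <<'E'
from h import *
from scipy.optimize import least_squares
rim=np.array([[-138,70,42],[-138,-70,42],[138,-70,42],[138,70,42]])/1e3
sc=np.array([[173,207.5],[203.5,227],[255.5,177],[226,160.5]]); sd=np.array([[318.6,198],[282,201],[302,242.5],[349,240]])
r=least_squares(lambda c:np.r_[(proj("scene",case_pt(c,rim))-sc).ravel(),(proj("side",case_pt(c,rim))-sd).ravel()],[.6,0,0],loss='soft_l1')
c=r.x; print("case",c,np.round(r.fun.reshape(-1,2),1).tolist())
def fb(b):
    t=axis(b,[.235,.1,.02]); p=proj("scene",t); m=[310.5,235.5]; d=p[2]-p[0]; d/=np.linalg.norm(d)
    w=np.array(m)-p[0]
    return np.r_[p[0]-[346.3,183],proj("side",t[:1])[0]-[187,207],d[0]*w[1]-d[1]*w[0]]
r=least_squares(fb,[.6,-.3,.06,0]); b=r.x; print("bottle base",b,r.fun,"grip",axis(b,.085))
for n,u,v in[("votive",233,267),("cup",296,313),("glass",291,190)]: print(n,table("scene",u,v))
np.save("fit.npy",np.r_[c,b])
for a in (1.75,1.85,1.95):
  for n in C: print(a,n,proj(n,case_pt(c,np.array([lid_pt(a,x,140,o) for x in(-138,138) for o in(0,52)])/1e3)).round(1).tolist())
s={n:cv2.resize(cv2.imread(f"pics/{n}0.png"),None,fx=4,fy=4,interpolation=cv2.INTER_CUBIC) for n in C}
def poly(n,P,col=(0,255,0)): cv2.polylines(s[n],[np.int32((proj(n,P)+.5)*4)],True,col,1)
e=np.radians(26); th=np.linspace(0,2*np.pi,40); ax=axis(b,1)[0]-axis(b,0)[0]; y=np.array([-np.sin(b[3]),np.cos(b[3]),0]); z=np.cross(ax,y)
for n in C:
    poly(n,case_pt(c,rim)); poly(n,case_pt(c,rim*[1,1,0]))
    a=1.9; poly(n,case_pt(c,np.array([lid_pt(a,x,140,o) for x,o in((-138,0),(-138,52),(138,52),(138,0))])/1e3),(255,0,0))
    for S,R in((0,.029),(.085,.029),(.146,.029),(.235,.0155)): poly(n,axis(b,S)+R*(np.outer(np.cos(th),y)+np.outer(np.sin(th),z)),(255,255,0))
B=np.zeros((600,800,3),np.uint8)
def put(n,x,y,w,h,X,Y): B[Y:Y+h,X:X+w]=s[n][y*4:y*4+h,x*4:x*4+w][:,:]
put("scene",140,120,480,320,0,0); put("scene",276,175,320,420,480,0); put("side",276,158,480,280,0,320); put("side",150,190,320,180,480,420)
cv2.imwrite("pics/ov.png",B)
E
python3 fit.py
```

```text
case [ 0.58633896  0.08581164 -0.08510744] [[-1.3, -1.1], [-0.5, 0.9], [1.1, -0.5], [0.4, -1.0], [-0.2, -0.2], [-2.1, -1.1], [0.1, 0.6], [0.4, -0.4]]
bottle base [ 0.51164524 -0.27529064  0.08660582 -0.13349466] [ 2.28964968e-01  1.30856266e-01  2.11680500e-01 -5.32745792e-02
 -9.01323460e-11] grip [[ 0.58736301 -0.28545903  0.12386737]]
votive [ 0.39931697 -0.11430519  0.        ]
cup [ 0.37715066 -0.34129933  0.        ]
glass [ 0.7615075  -0.11339686  0.        ]
1.75 scene [[157.3, 173.3], [146.5, 168.0], [218.2, 126.5], [207.3, 122.8]]
1.75 side [[329.4, 159.8], [343.3, 161.9], [365.1, 194.2], [382.1, 196.3]]
1.85 scene [[154.4, 172.1], [144.5, 168.1], [215.3, 125.6], [205.0, 123.3]]
1.85 side [[333.1, 160.6], [346.5, 164.0], [369.6, 195.0], [385.8, 198.8]]
1.95 scene [[151.8, 171.2], [142.7, 168.6], [212.5, 125.2], [202.8, 124.1]]
1.95 side [[336.7, 161.7], [349.3, 166.5], [373.9, 196.3], [389.1, 201.7]]
```

View pics/ov.png

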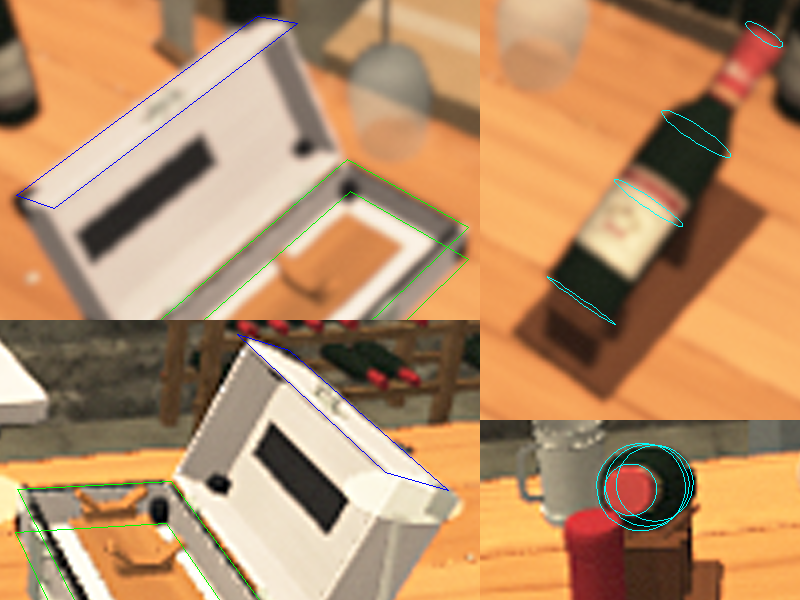

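The overlay agrees with the images to about 2 px. The lid is at about 1.9 rad (blue outline matches) and the bottle base looks 3–5 mm off. I'll move above the bottle and refine with the wrist camera.

>>> send_rows([
  {"x": 17, "y": -38, "z": 5, "roll": 0.4, "hand": 87},
  {"x": 17, "y": -38, "z": 5, "roll": 0.4},
  {"x": 17, "y": -38, "z": 5, "roll": 0.4},
  {"x": 17, "y": -38, "z": 5, "roll": 0.4},
  {"x": 17, "y": -38, "z": 5, "roll": 0.4},
  {"x": 17, "y": -38, "z": 5, "roll": 0.4},
  {"x": 17, "y": -38, "z": 5, "roll": 0.4},
  {"x": 17, "y": -38, "z": 5, "roll": 0.4},
  {"x": 17, "y": -38, "z": 5, "roll": 0.4},
  {"x": 17, "y": -38, "z": 5, "roll": 0.4},
])

```text
schema error: expected keys hand, x, y, z, roll
```

>>> send_rows([
  {"x": 17, "y": -38, "roll": 0.4},
  {"x": 17, "y": -38, "roll": 0.4},
  {"x": 17, "y": -38, "roll": 0.4},
  {"x": 17, "y": -38, "roll": 0.4},
  {"x": 17, "y": -38, "roll": 0.4},
  {"x": 17, "y": -38, "roll": 0.4},
  {"x": 17, "y": -38, "roll": 0.4},
  {"x": 17, "y": -38, "roll": 0.4},
  {"x": 17, "y": -38},
  {"x": 17, "y": -38},
])

```text
schema error: expected keys hand, x, y, z, roll
```

>>> send_rows([
  {"x": 17, "y": -38},
  {"x": 17, "y": -38},
  {"x": 17, "y": -38},
  {"x": 17, "y": -36},
  {},
  {},
  {},
])

```text
schema error: expected keys hand, x, y, z, roll
```

```bash
python3 - <<'E'
from h import *
i=get_image("wrist"); c=get_calibration("wrist"); print(c)
cv2.imwrite("pics/w1.png",i); np.savez("w1.npz",K=c["mtx"],T=c["world_from_camera"])
cv2.imwrite("pics/w1b.png",cv2.resize(i,(800,600),interpolation=cv2.INTER_CUBIC))
s=get_state(); print(s["time"],s["position"],s["tool_rot"],s["ft_force"])
a=table("scene",306.25,274.5,.012);b=table("scene",346.75,227.5,.012);print("rest right edge",a,b,np.arctan2(*(b-a)[1::-1]),np.linalg.norm(b-a))
print(table("scene",283.5,257,.012))
E
```

```text
{'mtx': array([[297.31863964,   0.        , 255.20567193],
       [  0.        , 297.31863964, 190.03541189],
       [  0.        ,   0.        ,   1.        ]]), 'world_from_camera': array([[ 0.25919178,  0.92290744,  0.28471297,  0.08865684],
       [ 0.96581864, -0.24653091, -0.08010538,  0.64845061],
       [-0.00373931,  0.29574375, -0.95525999,  0.38276402],
       [ 0.        ,  0.        ,  0.        ,  1.        ]])}
0.15 [0.16819429 0.62751364 0.29139476] [-4.10090814e-01 -3.11460154e+00  2.40649155e-03] [ 0.16737053  0.4619572  -1.04428038]
rest right edge [ 0.48982295 -0.31326393  0.012     ] [ 0.7089175  -0.34684964  0.012     ] -0.15210912823014278 0.2216538394479613
[ 0.50455503 -0.22826084  0.012     ]
```

View pics/w1b.png

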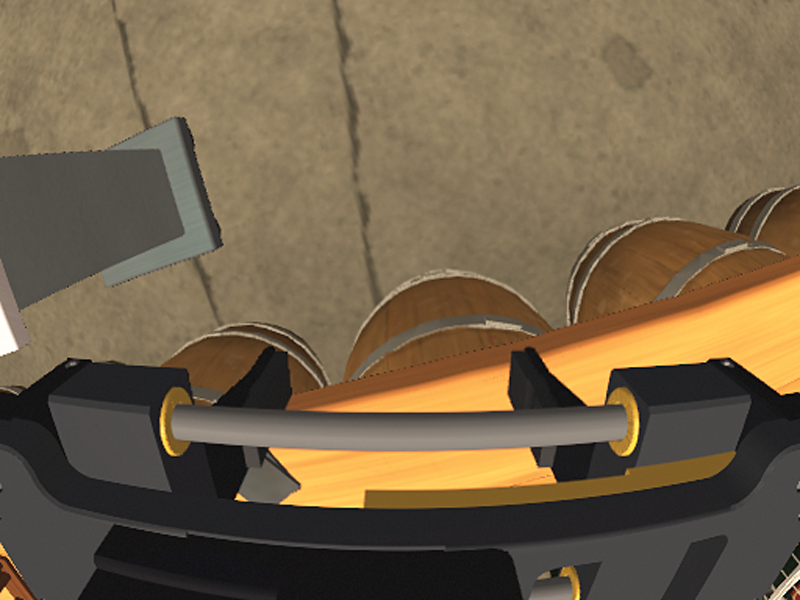

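Nothing moved, because every row needs all five keys. The wrist picture shows only the area between the fingers, around (390,430), and past it the bench edge. The rest's edge gives a yaw of -0.15 and an axis that agrees with the bottle fit.

>>> send_rows([
  {"hand": 87, "x": 17, "y": -38, "z": 5, "roll": 0.4},
  {"hand": 87, "x": 17, "y": -38, "z": 5, "roll": 0.4},
  {"hand": 87, "x": 17, "y": -38, "z": 5, "roll": 0.4},
  {"hand": 87, "x": 17, "y": -38, "z": 5, "roll": 0.4},
  {"hand": 87, "x": 17, "y": -38, "z": 5, "roll": 0.4},
  {"hand": 87, "x": 17, "y": -38, "z": 5, "roll": 0.4},
  {"hand": 87, "x": 17, "y": -38, "z": 5, "roll": 0.4},
  {"hand": 87, "x": 17, "y": -38, "z": 5, "roll": 0.4},
  {"hand": 87, "x": 17, "y": -38, "z": 5, "roll": 0.4},
  {"hand": 87, "x": 17, "y": -38, "z": 5, "roll": 0.4},
])

```text
time: 1.15
position: [0.3386, 0.2461, 0.3424]
tool_rot: [0.301, 3.127, 0.001]
ft_force: [0.1, 0.3, 0.1]
grip_width: 1.002
grip_force: 0.0
```

>>> send_rows([
  {"hand": 87, "x": 17, "y": -38, "z": 0, "roll": 0.4},
  {"hand": 87, "x": 17, "y": -38, "z": 0, "roll": 0.4},
  {"hand": 87, "x": 17, "y": -38, "z": 0, "roll": 0.4},
  {"hand": 87, "x": 17, "y": -38, "z": 0, "roll": 0.4},
  {"hand": 87, "x": 17, "y": -38, "z": 0, "roll": 0.4},
  {"hand": 87, "x": 17, "y": -38, "z": 0, "roll": 0.4},
  {"hand": 87, "x": 17, "y": -38, "z": 0, "roll": 0.4},
  {"hand": 87, "x": 17, "y": -38, "z": 0, "roll": 0},
  {"hand": 87, "x": 17, "y": -38, "z": 0, "roll": 0},
  {"hand": 87, "x": 17, "y": -38, "z": 0, "roll": 0},
])

```text
time: 2.15
position: [0.5085, -0.1336, 0.3424]
tool_rot: [0.224, 3.133, 0.001]
ft_force: [1.8, 0.4, -0.0]
grip_width: 1.002
grip_force: 0.0
```

>>> send_rows([
  {"hand": 87, "x": 17, "y": -38, "z": 0, "roll": 0},
  {"hand": 87, "x": 17, "y": -38, "z": 0, "roll": 0},
  {"hand": 87, "x": 17, "y": -38, "z": 0, "roll": 0},
  {"hand": 87, "x": 17, "y": -36, "z": 0, "roll": 0},
  {"hand": 87, "x": 0, "y": 0, "z": 0, "roll": 0},
  {"hand": 87, "x": 0, "y": 0, "z": 0, "roll": 0},
  {"hand": 87, "x": 0, "y": 0, "z": 0, "roll": 0},
])

```text
time: 2.85
position: [0.5763, -0.2809, 0.3422]
tool_rot: [-0.223, -3.134, -0.002]
ft_force: [0.4, 0.4, -0.2]
grip_width: 1.0
grip_force: 0.0
```

```bash
python3 - <<'E'
from h import *
i=get_image("wrist"); c=get_calibration("wrist"); T=c["world_from_camera"];K=c["mtx"]
s=get_state(); print(s["time"],s["position"],s["tool_rot"],s["ft_force"])
def fe(P):
    q=(np.atleast_2d(P)-T[:3,3])@T[:3,:3]; r=np.hypot(q[:,0],q[:,1]); t=np.arctan2(r,q[:,2]); return K[:2,2]+(q[:,:2]/r[:,None])*t[:,None]*K[0,0]
f=np.load("fit.npy"); b=f[3:]; b[3]=-.145
k=1.5625; i=cv2.resize(i,(800,600),interpolation=cv2.INTER_CUBIC)
ax=axis(b,1)[0]-axis(b,0)[0]; y=np.array([-np.sin(b[3]),np.cos(b[3]),0]); z=np.cross(ax,y); th=np.linspace(0,2*np.pi,60)
for S in(0,.085,.146): cv2.polylines(i,[np.int32((fe(axis(b,S)+.029*(np.outer(np.cos(th),y)+np.outer(np.sin(th),z)))+.5)*k)],True,(255,255,0),1)
cv2.polylines(i,[np.int32((fe(axis(b,np.linspace(0,.235,20)))+.5)*k)],False,(0,255,0),1)
cv2.imwrite("pics/w2.png",i)
E
```

```text
2.9 [ 0.57641306 -0.28052234  0.34249893] [2.21310789e-01 3.13318909e+00 2.54794771e-03] [0.4954831  0.55151404 0.52121939]
```

View pics/w2.png

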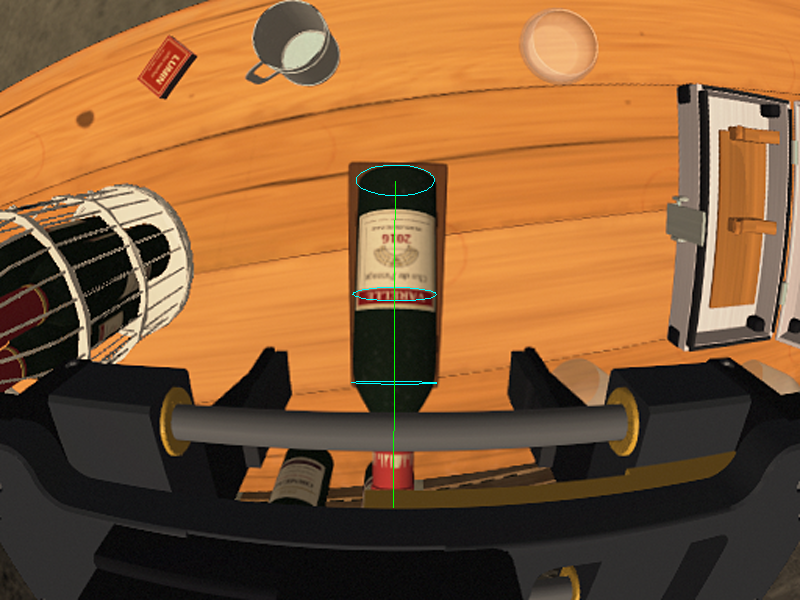

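The fit outlines sit on the bottle within about 1–2 px (body edges 354–438 at the grip). I'm descending, with the grasp point 10 mm above the axis so the gripper body clears the shoulder.

>>> send_rows([
  {"hand": 87, "x": 6, "y": -2, "z": -20, "roll": 0},
  {"hand": 87, "x": 5, "y": -2, "z": -30, "roll": 0},
  {"hand": 87, "x": 0, "y": 0, "z": -30, "roll": 0},
  {"hand": 87, "x": 0, "y": 0, "z": -25, "roll": 0},
  {"hand": 87, "x": 0, "y": 0, "z": -20, "roll": 0},
  {"hand": 87, "x": 0, "y": 0, "z": -17, "roll": 0},
  {"hand": 87, "x": 0, "y": 0, "z": -15, "roll": 0},
  {"hand": 87, "x": 0, "y": 0, "z": 0, "roll": 0},
  {"hand": 87, "x": 0, "y": 0, "z": 0, "roll": 0},
])

```text
time: 3.8
position: [0.5875, -0.286, 0.1858]
tool_rot: [0.224, 3.133, -0.0]
ft_force: [0.9, -0.1, 0.5]
grip_width: 0.999
grip_force: 0.0
```

>>> send_rows([
  {"hand": 65, "x": 0, "y": 0, "z": 0, "roll": 0},
  {"hand": 60, "x": 0, "y": 0, "z": 0, "roll": 0},
  {"hand": 50, "x": 0, "y": 0, "z": 0, "roll": 0},
  {"hand": 50, "x": 0, "y": 0, "z": 0, "roll": 0},
  {"hand": 50, "x": 0, "y": 0, "z": 0, "roll": 0},
  {"hand": 50, "x": 0, "y": 0, "z": 0, "roll": 0},
  {"hand": 50, "x": 0, "y": 0, "z": 0, "roll": 0},
  {"hand": 50, "x": 0, "y": 0, "z": 0, "roll": 0},
], force=25)

```text
time: 4.6
position: [0.5875, -0.2852, 0.1855]
tool_rot: [0.224, 3.133, 0.003]
ft_force: [-0.9, 4.9, 4.2]
grip_width: 0.657
grip_force: 25.0
```

>>> send_rows([
  {"hand": 50, "x": -2, "y": 0, "z": 4, "roll": 0},
  {"hand": 50, "x": -4, "y": 1, "z": 9, "roll": 0},
  {"hand": 50, "x": -6, "y": 1, "z": 12, "roll": 0},
  {"hand": 50, "x": -6, "y": 1, "z": 12, "roll": 0},
  {"hand": 50, "x": -6, "y": 1, "z": 12, "roll": 0},
  {"hand": 50, "x": 0, "y": 0, "z": 0, "roll": 0},
  {"hand": 50, "x": 0, "y": 0, "z": 0, "roll": 0},
])

```text
time: 5.3
position: [0.5629, -0.2822, 0.2347]
tool_rot: [0.225, 3.133, 0.001]
ft_force: [0.3, 0.6, -6.8]
grip_width: 0.659
grip_force: 25.0
```

```bash
python3 - <<'E'
from h import *
i=get_image("wrist"); j=get_image("side")
B=np.zeros((600,800,3),np.uint8); B[:375,:500]=cv2.resize(i,(500,375)); 
c=cv2.resize(j[120:270,120:270],(600,600),interpolation=cv2.INTER_CUBIC); B[:,500:]=c[:,100:400]
c2=get_image("scene"); B[375:,:500]=cv2.resize(c2[150:285,250:400],(250,225)).repeat(2,1)[:,:500]
cv2.imwrite("pics/l1.png",B)
s=get_state(); print(s["time"],s["position"],s["ft_force"],s["torque"],s["grip_width"],s["grip_force"])
E
```

```text
5.45 [ 0.5631113  -0.28170665  0.23357778] [ 0.27393223  0.13757273 -6.80862508] [0.06570747 0.0607984  0.01150402] 0.6566459572510553 24.97122287750244
```

View pics/l1.png

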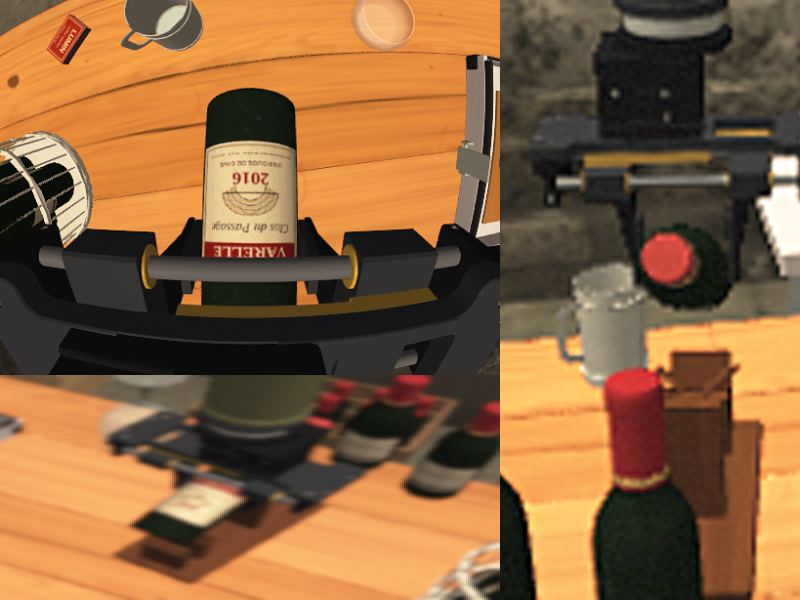

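The bottle is lifted and held, at about the same tilt, and the rest is empty. Next I'm refining the case pose from the w2 wrist picture: rim corners at (685,87), (676,347), (796,103) and (778,343).

```bash
python3 - <<'E'
from h import *
c=get_calibration("wrist"); T=c["world_from_camera"].copy();K=c["mtx"]; s=get_state()
T[:3,3]+=np.array([.57641,-.28052,.3425])-s["position"]
def ray(X,Y,z):
    u=np.array([X,Y])/1.5625-.5-K[:2,2]; r=np.hypot(*u); t=r/K[0,0]; d=T[:3,:3]@np.r_[u/r*np.sin(t),np.cos(t)]; return T[:3,3]+d*(z-T[2,3])/d[2]
f=np.load("fit.npy"); print(f[:3], case_pt(f,np.array([[-138,-70,42],[138,-70,42],[-138,70,42],[138,70,42]])/1e3).round(4).tolist())
p=[ray(*q,.042) for q in((685,87),(676,347),(796,103),(778,343))]
print(np.round(p,4)); print(np.arctan2(*(p[1]-p[0])[1::-1]))
E
```

```text
[ 0.58633896  0.08581164 -0.08510744] [[0.4429, 0.0278, 0.042], [0.7179, 0.0043, 0.042], [0.4548, 0.1673, 0.042], [0.7298, 0.1438, 0.042]]
[[ 0.4472  0.0081  0.042 ]
 [ 0.7089 -0.0086  0.042 ]
 [ 0.4559  0.1724  0.042 ]
 [ 0.735   0.1537  0.042 ]]
-0.06383184651331836
```

>>> send_rows([
  {"hand": 50, "x": 0, "y": 8, "z": 15, "roll": 0},
  {"hand": 50, "x": 0, "y": 20, "z": 20, "roll": 0.5},
  {"hand": 50, "x": 0, "y": 35, "z": 20, "roll": 0.5},
  {"hand": 50, "x": 0, "y": 40, "z": 15, "roll": 0.5},
  {"hand": 50, "x": 0, "y": 40, "z": 10, "roll": 0.5},
  {"hand": 50, "x": 0, "y": 40, "z": 6, "roll": 0.5},
  {"hand": 50, "x": 0, "y": 40, "z": 0, "roll": 0.5},
  {"hand": 50, "x": 0, "y": 30, "z": 0, "roll": 0.5},
  {"hand": 50, "x": 0, "y": 15, "z": 0, "roll": 0},
  {"hand": 50, "x": 0, "y": 7, "z": 0, "roll": 0},
])

```text
time: 6.45
position: [0.5632, -0.0052, 0.3208]
tool_rot: [0.125, 3.139, 0.001]
ft_force: [0.2, -0.4, -5.8]
grip_width: 0.657
grip_force: 25.0
```

>>> send_rows([
  {"hand": 50, "x": 0, "y": 0, "z": 0, "roll": 0},
  {"hand": 50, "x": 0, "y": 0, "z": 0, "roll": 0},
  {"hand": 50, "x": 0, "y": 0, "z": 0, "roll": 0},
])

```text
time: 6.75
position: [0.5632, -0.0095, 0.3204]
tool_rot: [0.134, 3.139, -0.001]
ft_force: [-0.2, -0.0, -6.1]
grip_width: 0.655
grip_force: 25.0
```

```bash
cat > wr.py <<'E'
from h import *
i=get_image("wrist"); c=get_calibration("wrist"); T=c["world_from_camera"];K=c["mtx"]
np.savez("w3.npz",T=T,K=K); cv2.imwrite("pics/w3.png",i)
def fe(P):
    q=(np.atleast_2d(P)-T[:3,3])@T[:3,:3]; r=np.hypot(q[:,0],q[:,1]); t=np.arctan2(r,q[:,2]); return K[:2,2]+(q[:,:2]/r[:,None])*t[:,None]*K[0,0]
f=np.load("fit.npy"); s=get_state(); print(s["time"],s["position"],s["tool_rot"])
k=2.4; x0,y0,w,h=290,0,222,250
B=cv2.resize(i[y0:y0+h,x0:x0+w],None,fx=k,fy=k,interpolation=cv2.INTER_CUBIC)
def pl(P,col): cv2.polylines(B,[np.int32((fe(case_pt(f,np.array(P)/1e3))+.5-[x0,y0])*k)],True,col,1)
def dens(P): P=np.array(P+[P[0]],float); return np.concatenate([np.linspace(a,b,15) for a,b in zip(P[:-1],P[1:])])
pl(dens([[-138,-70,42],[138,-70,42],[138,70,42],[-138,70,42]]),(0,255,0))
for x in(-92.5,2.5): pl(dens([[x,-30,60.],[x,30,60]]),(255,0,0))
for t in range(x0,x0+w,20): cv2.putText(B,str(t),(int((t+.5-x0)*k),10),0,.35,(255,255,255))
for t in range(20,h,20): cv2.putText(B,str(t),(0,int((t+.5)*k)),0,.35,(255,255,255))
cv2.imwrite("pics/w3b.png",B)
E
python3 wr.py
```

```text
6.8 [ 0.56318721 -0.00922798  0.32037955] [ 1.33910647e-01  3.13863295e+00 -8.96679211e-04]
```

View pics/w3b.png

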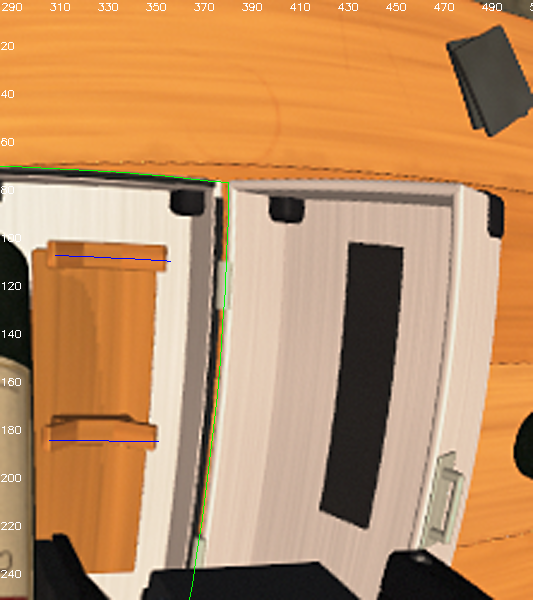

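The case outline lies on the rim corner at (380,76) and along the hinge line, and the saddles are within about 2 mm. The target TCP is (0.549, 0.087), with the yaw turned by +0.75°. Moving there and descending.

>>> send_rows([
  {"hand": 50, "x": -2, "y": 8, "z": 0, "roll": 0.2},
  {"hand": 50, "x": -4, "y": 18, "z": 0, "roll": 0.3},
  {"hand": 50, "x": -4, "y": 24, "z": 0, "roll": 0.25},
  {"hand": 50, "x": -2, "y": 24, "z": -5, "roll": 0},
  {"hand": 50, "x": -2, "y": 15, "z": -15, "roll": 0},
  {"hand": 50, "x": 0, "y": 7, "z": -20, "roll": 0},
  {"hand": 50, "x": 0, "y": 0, "z": -25, "roll": 0},
  {"hand": 50, "x": 0, "y": 0, "z": -25, "roll": 0},
  {"hand": 50, "x": 0, "y": 0, "z": -20, "roll": 0},
  {"hand": 50, "x": 0, "y": 0, "z": -10, "roll": 0},
])

```text
time: 7.8
position: [0.5476, 0.0884, 0.1974]
tool_rot: [-0.109, -3.136, 0.003]
ft_force: [-0.7, 0.3, -5.8]
grip_width: 0.655
grip_force: 25.0
```

>>> send_rows([
  {"hand": 50, "x": 0, "y": 0, "z": -8, "roll": 0},
  {"hand": 50, "x": 0, "y": 0, "z": -4, "roll": 0},
  {"hand": 50, "x": 0, "y": 0, "z": -4, "roll": 0},
  {"hand": 50, "x": 0, "y": 0, "z": -4, "roll": 0},
  {"hand": 50, "x": 0, "y": 0, "z": 0, "roll": 0},
], force=18)

```text
time: 8.3
position: [0.5492, 0.0889, 0.1802]
tool_rot: [-0.108, -3.14, -0.0]
ft_force: [0.1, 0.4, -6.8]
grip_width: 0.658
grip_force: 18.0
```

>>> send_rows([
  {"hand": 50, "x": 0, "y": -1, "z": -3, "roll": 0},
  {"hand": 50, "x": 0, "y": 0, "z": -3, "roll": 0},
  {"hand": 50, "x": 0, "y": 0, "z": -3, "roll": 0},
  {"hand": 50, "x": 0, "y": 0, "z": -3, "roll": 0},
  {"hand": 50, "x": 0, "y": 0, "z": -3, "roll": 0},
  {"hand": 50, "x": 0, "y": 0, "z": -3, "roll": 0},
  {"hand": 50, "x": 0, "y": 0, "z": 0, "roll": 0},
], force=15)

```text
time: 9.0
position: [0.5491, 0.088, 0.1619]
tool_rot: [-0.108, -3.139, -0.0]
ft_force: [-0.1, 0.6, -4.9]
grip_width: 0.656
grip_force: 15.0
```

Contact begins at about TCP z 0.165, as predicted. Continuing slowly.

>>> send_rows([
  {"hand": 50, "x": 0, "y": 0, "z": -3, "roll": 0},
  {"hand": 50, "x": 0, "y": 0, "z": -3, "roll": 0},
  {"hand": 50, "x": 0, "y": 0, "z": -3, "roll": 0},
  {"hand": 50, "x": 0, "y": 0, "z": 0, "roll": 0},
])

```text
time: 9.4
position: [0.549, 0.0881, 0.1528]
tool_rot: [-0.108, -3.139, -0.0]
ft_force: [-0.6, 0.5, -4.9]
grip_width: 0.657
grip_force: 15.0
```

>>> send_rows([
  {"hand": 50, "x": 0, "y": 0, "z": -3, "roll": 0},
  {"hand": 50, "x": 0, "y": 0, "z": -3, "roll": 0},
  {"hand": 50, "x": 0, "y": 0, "z": -3, "roll": 0},
  {"hand": 50, "x": 0, "y": 0, "z": 0, "roll": 0},
])

```text
time: 9.8
position: [0.5491, 0.088, 0.1438]
tool_rot: [-0.108, -3.139, -0.0]
ft_force: [1.2, 2.2, -3.8]
grip_width: 0.657
grip_force: 15.0
```

>>> send_rows([
  {"hand": 50, "x": 0, "y": 0, "z": -3, "roll": 0},
  {"hand": 50, "x": 0, "y": 0, "z": -3, "roll": 0},
  {"hand": 50, "x": 0, "y": 0, "z": -3, "roll": 0},
  {"hand": 50, "x": 0, "y": 0, "z": 0, "roll": 0},
])

```text
time: 10.2
position: [0.5495, 0.088, 0.1351]
tool_rot: [0.108, 3.139, 0.0]
ft_force: [2.6, 1.1, -3.4]
grip_width: 0.659
grip_force: 15.0
```

```bash
python3 - <<'E'
from h import *
for n in C: cv2.imwrite(f"pics/{n}_p.png",get_image(n))
cv2.imwrite("pics/w_p.png",get_image("wrist"))
s=get_state(); print(s["time"],s["position"],s["ft_force"],s["torque"],s["grip_width"],s["grip_force"])
E
```

```text
10.35 [0.54947442 0.08801257 0.13548861] [ 2.86567038  1.81186996 -3.70013687] [ 0.45941072 -0.39494247 -0.01210929] 0.659348781929851 14.999828785657883
```

>>> send_rows([
  {"hand": 50, "x": 0, "y": 0, "z": -2, "roll": 0},
  {"hand": 50, "x": 0, "y": 0, "z": -2, "roll": 0},
  {"hand": 50, "x": 0, "y": 0, "z": -2, "roll": 0},
  {"hand": 50, "x": 0, "y": 0, "z": 0, "roll": 0},
])

```text
time: 10.75
position: [0.5494, 0.088, 0.1294]
tool_rot: [0.108, 3.139, 0.001]
ft_force: [1.7, 2.3, 0.5]
grip_width: 0.66
grip_force: 15.0
```

>>> send_rows([
  {"hand": 50, "x": 0, "y": 0, "z": -2, "roll": 0},
  {"hand": 50, "x": 0, "y": 0, "z": -1, "roll": 0},
  {"hand": 50, "x": 0, "y": 0, "z": 0, "roll": 0},
])

```text
time: 11.05
position: [0.5495, 0.088, 0.1265]
tool_rot: [0.108, 3.139, 0.001]
ft_force: [-0.1, 2.0, 1.5]
grip_width: 0.658
grip_force: 15.0
```

```bash
python3 - <<'E'
from h import *
B=np.zeros((600,800,3),np.uint8)
s=get_image("side"); t=get_image("scene")
g=np.array([.549,.0875,.066]); y=-.072; ax=np.array([np.cos(y),np.sin(y),0])
P=np.array([g-.085*ax,g+.15*ax,g+.15*ax+[0,0,.0155],g+.15*ax-[0,0,.0155]])
def crop(n,i,x,y,w,h,k):
    c=cv2.resize(i[y:y+h,x:x+w],None,fx=k,fy=k,interpolation=cv2.INTER_CUBIC)
    for p in proj(n,P): cv2.circle(c,tuple(np.int32((p+.5-[x,y])*k)),3,(0,255,0),1)
    return c
B[:,:400]=crop("side",s,270,140,100,150,4); B[:,400:]=crop("scene",t,160,110,100,150,4)
cv2.imwrite("pics/p2.png",B)
E
```

```text
(no output)
```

View pics/p2.png

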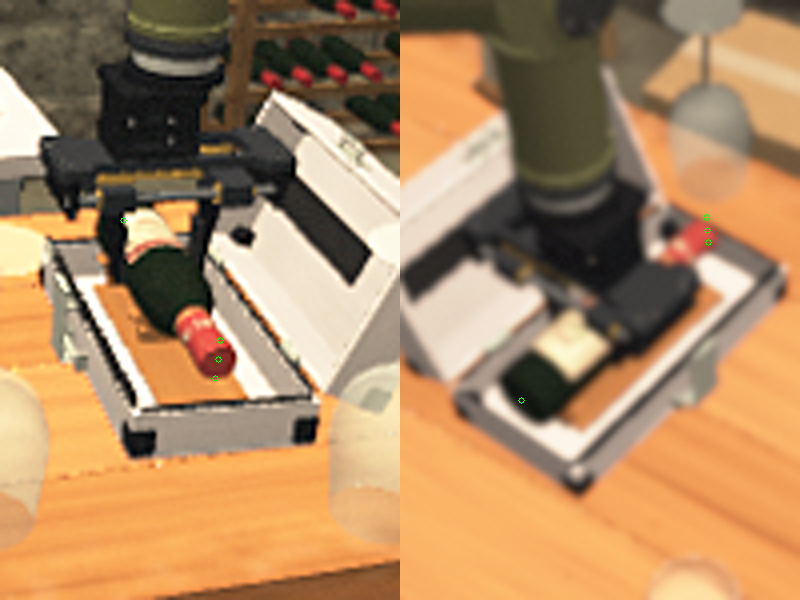

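The bottle lies level in both saddles, and its cap end matches the predicted level position. Releasing now.

>>> send_rows([
  {"hand": 62, "x": 0, "y": 0, "z": 0, "roll": 0},
  {"hand": 66, "x": 0, "y": 0, "z": 0, "roll": 0},
  {"hand": 72, "x": 0, "y": 0, "z": 0, "roll": 0},
  {"hand": 76, "x": 0, "y": 0, "z": 0, "roll": 0},
  {"hand": 78, "x": 0, "y": 0, "z": 0, "roll": 0},
  {"hand": 78, "x": 0, "y": 0, "z": 3, "roll": 0},
  {"hand": 78, "x": 0, "y": 0, "z": 10, "roll": 0},
  {"hand": 78, "x": 0, "y": 0, "z": 20, "roll": 0},
  {"hand": 78, "x": 0, "y": 0, "z": 30, "roll": 0},
  {"hand": 78, "x": 0, "y": 0, "z": 30, "roll": 0},
])

```text
time: 12.15
position: [0.5491, 0.0876, 0.2209]
tool_rot: [0.109, 3.14, -0.0]
ft_force: [0.7, 0.7, 0.3]
grip_width: 0.895
grip_force: 0.0
```

```bash
python3 - <<'E'
from h import *
for u,v in((142,150),(90,142),(118,124),(205,125),(185,133),(238,155)): print(u,v,table("scene",u,v).round(3))
E
```

```text
142 150 [ 0.627  0.482 -0.   ]
90 142 [0.549 0.692 0.   ]
118 124 [0.69  0.683 0.   ]
205 125 [0.883 0.368 0.   ]
185 133 [0.798 0.406 0.   ]
238 155 [0.808 0.148 0.   ]
```

>>> send_rows([
  {"hand": 60, "x": 0, "y": 0, "z": 25, "roll": 0},
  {"hand": 30, "x": 0, "y": 0, "z": 35, "roll": 0},
  {"hand": 0, "x": 0, "y": 0, "z": 30, "roll": 0},
  {"hand": 0, "x": 5, "y": 10, "z": 0, "roll": 0},
  {"hand": 0, "x": 8, "y": 30, "z": 0, "roll": 0},
  {"hand": 0, "x": 10, "y": 45, "z": 0, "roll": 0},
  {"hand": 0, "x": 10, "y": 45, "z": 0, "roll": 0},
  {"hand": 0, "x": 10, "y": 43, "z": 0, "roll": 0},
  {"hand": 0, "x": 7, "y": 28, "z": 0, "roll": 0},
  {"hand": 0, "x": 3, "y": 12, "z": 0, "roll": 0},
])

```text
time: 13.15
position: [0.6014, 0.3053, 0.3079]
tool_rot: [-0.1, -3.139, 0.0]
ft_force: [-0.7, 0.3, -0.1]
grip_width: 0.072
grip_force: 0.0
```

>>> send_rows([
  {"hand": 0, "x": 0, "y": 0, "z": -20, "roll": 0},
  {"hand": 0, "x": 0, "y": 0, "z": -30, "roll": 0},
  {"hand": 0, "x": 0, "y": 0, "z": -25, "roll": 0},
  {"hand": 0, "x": 0, "y": -3, "z": -18, "roll": 0},
  {"hand": 0, "x": -1, "y": -10, "z": 0, "roll": 0},
  {"hand": 0, "x": -1, "y": -12, "z": 0, "roll": 0},
  {"hand": 0, "x": -1, "y": -12, "z": 0, "roll": 0},
  {"hand": 0, "x": -1, "y": -12, "z": 0, "roll": 0},
  {"hand": 0, "x": -1, "y": -12, "z": 0, "roll": 0},
  {"hand": 0, "x": -1, "y": -12, "z": 0, "roll": 0},
])

```text
time: 14.15
position: [0.5985, 0.2315, 0.2218]
tool_rot: [0.104, 3.131, 0.017]
ft_force: [0.8, 5.3, 7.0]
grip_width: 0.008
grip_force: 3.4
```

>>> send_rows([
  {"hand": 0, "x": -1, "y": -12, "z": 0, "roll": 0},
  {"hand": 0, "x": -1, "y": -12, "z": 0, "roll": 0},
  {"hand": 0, "x": -1, "y": -12, "z": 0, "roll": 0},
  {"hand": 0, "x": -1, "y": -12, "z": 0, "roll": 0},
  {"hand": 0, "x": -1, "y": -12, "z": 0, "roll": 0},
])

```text
time: 14.65
position: [0.5913, 0.1664, 0.2166]
tool_rot: [0.109, 3.139, 0.0]
ft_force: [-0.2, 1.8, 3.0]
grip_width: 0.009
grip_force: 1.6
```

>>> send_rows([
  {"hand": 0, "x": -1, "y": -10, "z": 0, "roll": 0},
  {"hand": 0, "x": -1, "y": -10, "z": 0, "roll": 0},
  {"hand": 0, "x": -1, "y": -10, "z": 0, "roll": 0},
  {"hand": 0, "x": 0, "y": -10, "z": 0, "roll": 0},
  {"hand": 0, "x": 0, "y": 0, "z": 0, "roll": 0},
])

```text
time: 15.15
position: [0.5879, 0.1252, 0.2159]
tool_rot: [-0.113, -3.139, 0.003]
ft_force: [0.6, 0.4, 0.3]
grip_width: 0.009
grip_force: 0.0
```

```bash
python3 - <<'E'
from h import *
for n in C: cv2.imwrite(f"pics/{n}_l.png",get_image(n))
s=get_state(); print(s["time"],s["position"],s["ft_force"])
# lid edge expected pixel in side view vs angle
f=np.load("fit.npy")
a=cv2.imread("pics/side_l.png").astype(int); b=cv2.imread("pics/side_p.png").astype(int)
# brightness of tray/board/bottle region in scene and of table seen where lid stood
p=proj("scene",case_pt(f,np.array([lid_pt(1.9,x,120,20) for x in(-120,-60,100)])/1e3)); l=cv2.imread("pics/scene_l.png"); o=cv2.imread("pics/scene0.png")
for u,v in p.astype(int): print("open-lid spot",u,v,l[v,u],o[v,u])
p=proj("scene",case_pt(f,np.array([lid_pt(.05,x,d,52) for x in(-120,120) for d in(20,120)])/1e3))
for u,v in p.astype(int): print("shut-lid top",u,v,l[v,u],o[v,u])
E
```

```text
15.25 [0.5880928  0.12740633 0.21599852] [ 0.06500494  0.13856647 -0.70632559]
open-lid spot 156 172 [ 93 163 243] [192 211 230]
open-lid spot 170 161 [104 177 249] [194 213 231]
open-lid spot 204 135 [24 23 23] [187 205 227]
shut-lid top 176 194 [105 114 127] [202 220 237]
shut-lid top 199 208 [22 30 25] [ 74 131 208]
shut-lid top 225 152 [32 32 30] [ 92 161 242]
shut-lid top 248 164 [ 93 162 243] [ 90 157 239]
```

>>> send_rows([
  {"hand": 0, "x": 0, "y": 0, "z": 20, "roll": 0},
  {"hand": 0, "x": 0, "y": 0, "z": 20, "roll": 0},
  {"hand": 0, "x": 0, "y": -15, "z": 15, "roll": 0},
  {"hand": 0, "x": -1, "y": -25, "z": 0, "roll": 0},
  {"hand": 0, "x": -2, "y": -30, "z": 0, "roll": 0},
  {"hand": 0, "x": -2, "y": -20, "z": 0, "roll": 0},
  {"hand": 0, "x": -1, "y": -10, "z": 0, "roll": 0},
  {"hand": 0, "x": 0, "y": 0, "z": 0, "roll": 0},
  {"hand": 0, "x": 0, "y": 0, "z": 0, "roll": 0},
])

```text
time: 16.15
position: [0.5823, 0.0289, 0.2712]
tool_rot: [-0.107, -3.14, -0.001]
ft_force: [-0.1, 1.4, 0.6]
grip_width: 0.005
grip_force: 0.0
```

```bash
python3 - <<'E'
from h import *
f=np.load("fit.npy"); s=get_state(); print(s["time"],s["position"],s["ft_force"])
i={n:get_image(n) for n in C}
for n in C: cv2.imwrite(f"pics/{n}_m.png",i[n])
o={n:cv2.imread(f"pics/{n}0.png") for n in C}
for a in(.05,.3,.6,.9):
  for n in C:
    p=proj(n,case_pt(f,np.array([lid_pt(a,x,d,52) for x in(-125,125) for d in(60,132)])/1e3)).astype(int)
    print(a,n,[(u,v,i[n][v,u].tolist(),o[n][v,u].tolist()) for u,v in p.tolist()])
E
```

```text
16.15 [0.58228239 0.02885563 0.27118851] [-0.05173672  1.40123447  0.58702803]
0.05 scene [(184, 200, [105, 115, 128], [139, 152, 171]), (201, 211, [45, 77, 122], [53, 93, 149]), (235, 156, [112, 122, 136], [101, 149, 210]), (251, 164, [94, 165, 245], [90, 159, 241])]
0.05 side [(305, 184, [232, 247, 253], [88, 116, 125]), (284, 184, [69, 88, 95], [68, 84, 95]), (330, 220, [132, 150, 165], [151, 171, 189]), (306, 221, [75, 138, 221], [50, 88, 141])]
0.3 scene [(180, 196, [104, 114, 126], [199, 220, 234]), (195, 202, [136, 152, 169], [92, 151, 227]), (231, 151, [49, 64, 78], [123, 164, 213]), (247, 155, [40, 40, 40], [100, 162, 240])]
0.3 side [(309, 181, [229, 245, 252], [39, 53, 56]), (290, 176, [73, 99, 112], [81, 106, 118]), (336, 216, [135, 152, 167], [226, 241, 250]), (313, 210, [22, 37, 25], [82, 159, 245])]
0.6 scene [(174, 190, [176, 194, 217], [188, 207, 227]), (186, 191, [36, 36, 40], [200, 223, 236]), (226, 147, [34, 38, 43], [94, 156, 236]), (239, 145, [60, 62, 63], [124, 147, 165])]
0.6 side [(316, 178, [222, 242, 254], [43, 68, 93]), (300, 167, [33, 37, 38], [54, 68, 74]), (344, 212, [125, 142, 156], [202, 225, 240]), (325, 200, [57, 63, 70], [223, 240, 251])]
0.9 scene [(169, 186, [94, 154, 235], [189, 208, 228]), (176, 181, [115, 167, 236], [190, 210, 229]), (221, 143, [30, 29, 30], [97, 160, 239]), (230, 136, [21, 20, 20], [117, 133, 141])]
0.9 side [(322, 177, [68, 80, 87], [61, 75, 83]), (311, 162, [58, 74, 81], [54, 70, 78]), (352, 211, [76, 158, 246], [202, 225, 238]), (339, 194, [99, 189, 253], [206, 229, 243])]
```

>>> send_rows([
  {"hand": 0, "x": 0, "y": 0, "z": 0, "roll": 0},
  {"hand": 0, "x": 0, "y": 0, "z": 0, "roll": 0},
  {"hand": 0, "x": 0, "y": 0, "z": 0, "roll": 0},
  {"hand": 0, "x": 0, "y": 0, "z": 0, "roll": 0},
  {"hand": 0, "x": 0, "y": 0, "z": 0, "roll": 0},
  {"hand": 0, "x": 0, "y": 0, "z": 0, "roll": 0},
  {"hand": 0, "x": 0, "y": 0, "z": 0, "roll": 0},
  {"hand": 0, "x": 0, "y": 0, "z": 0, "roll": 0},
  {"hand": 0, "x": 0, "y": 0, "z": 0, "roll": 0},
  {"hand": 0, "x": 0, "y": 0, "z": 0, "roll": 0},
])

```text
time: 17.25
position: [0.5823, 0.0278, 0.2713]
tool_rot: [0.108, 3.14, 0.0]
ft_force: [0.1, 0.3, -0.3]
grip_width: 0.006
grip_force: 0.0
```

```bash
python3 - <<'E'
from h import *
f=np.load("fit.npy")
i={n:get_image(n) for n in C}
for n in C: cv2.imwrite(f"pics/{n}_n.png",i[n]); print(n,np.abs(i[n].astype(int)-cv2.imread(f"pics/{n}_m.png")).max(2)[100:260,140:400].__gt__(40).sum())
n="side"
for a in(.0,.1,.2,.3,.4,.5,.6):
    p=proj(n,case_pt(f,np.array([lid_pt(a,138,d,47) for d in(100,130,137,145)])/1e3)).astype(int)
    print(a,[(u,v,i[n][v,u].tolist()) for u,v in p.tolist()])
E
```

```text
scene 3
side 127
0.0 [(317, 226, [51, 74, 150]), (307, 227, [77, 148, 230]), (304, 227, [73, 147, 232]), (301, 227, [255, 255, 255])]
0.1 [(319, 223, [74, 92, 233]), (309, 222, [43, 78, 125]), (306, 222, [45, 78, 121]), (304, 222, [63, 120, 192])]
0.2 [(322, 220, [149, 203, 248]), (312, 218, [20, 29, 20]), (309, 218, [21, 29, 24]), (306, 218, [35, 61, 96])]
0.3 [(324, 217, [133, 150, 163]), (315, 214, [36, 50, 37]), (312, 214, [27, 41, 34]), (310, 213, [23, 37, 30])]
0.4 [(327, 214, [132, 151, 167]), (318, 211, [243, 255, 255]), (316, 210, [238, 255, 255]), (313, 209, [9, 27, 10])]
0.5 [(331, 212, [132, 150, 166]), (322, 207, [238, 252, 255]), (320, 206, [231, 246, 252]), (318, 205, [230, 245, 252])]
0.6 [(334, 209, [132, 150, 164]), (326, 204, [30, 33, 35]), (324, 203, [99, 113, 129]), (322, 202, [239, 255, 255])]
```

The lid has stopped at about 0.6 rad, held by hinge friction, so I'm pushing it down from above along the path of its edge.

>>> send_rows([
  {"hand": 0, "x": 1, "y": 20, "z": 0, "roll": 0},
  {"hand": 0, "x": 2, "y": 30, "z": 0, "roll": 0},
  {"hand": 0, "x": 1, "y": 12, "z": 0, "roll": 0},
  {"hand": 0, "x": 0, "y": 0, "z": -12, "roll": 0},
  {"hand": 0, "x": 0, "y": 0, "z": -15, "roll": 0},
  {"hand": 0, "x": 0, "y": 0, "z": -12, "roll": 0},
  {"hand": 0, "x": 0, "y": -8, "z": -10, "roll": 0},
  {"hand": 0, "x": -1, "y": -10, "z": -10, "roll": 0},
  {"hand": 0, "x": -1, "y": -10, "z": -10, "roll": 0},
  {"hand": 0, "x": 0, "y": 0, "z": 0, "roll": 0},
])

```text
time: 18.35
position: [0.5832, 0.0586, 0.2007]
tool_rot: [-0.115, -3.137, 0.003]
ft_force: [-0.2, -0.2, -0.2]
grip_width: 0.002
grip_force: 0.0
```

>>> send_rows([
  {"hand": 0, "x": 0, "y": -10, "z": -6, "roll": 0},
  {"hand": 0, "x": -1, "y": -10, "z": -6, "roll": 0},
  {"hand": 0, "x": 0, "y": -10, "z": -6, "roll": 0},
  {"hand": 0, "x": 0, "y": 0, "z": -3, "roll": 0},
  {"hand": 0, "x": 0, "y": 0, "z": 0, "roll": 0},
])

```text
time: 18.85
position: [0.5833, 0.031, 0.1812]
tool_rot: [0.11, 3.14, -0.0]
ft_force: [-0.1, 0.5, -0.6]
grip_width: 0.01
grip_force: 0.0
```

```bash
python3 - <<'E'
from h import *
f=np.load("fit.npy"); s=get_state(); print(s["time"],s["position"],s["ft_force"])
n="side"; i=get_image(n); cv2.imwrite("pics/side_q.png",i)
for a in(.0,.05,.1,.15,.2,.3,.4,.5,.6):
    p=proj(n,case_pt(f,np.array([lid_pt(a,138,d,47) for d in(80,100,130,137,145)])/1e3)).astype(int)
    print(a,[(u,v,i[v,u].tolist()) for u,v in p.tolist()])
E
```

```text
18.85 [0.58327242 0.03097419 0.18116287] [-0.09765402  0.49835725 -0.63569677]
0.0 [(324, 225, [133, 150, 168]), (317, 226, [131, 147, 164]), (307, 227, [17, 17, 15]), (304, 227, [131, 149, 166]), (301, 227, [163, 186, 206])]
0.05 [(325, 224, [131, 149, 166]), (318, 224, [132, 149, 163]), (308, 224, [21, 20, 17]), (305, 225, [29, 30, 30]), (302, 225, [168, 191, 212])]
0.1 [(326, 223, [108, 126, 140]), (319, 223, [103, 120, 136]), (309, 222, [36, 38, 38]), (306, 222, [36, 38, 38]), (304, 222, [101, 114, 126])]
0.15 [(327, 222, [239, 255, 255]), (320, 221, [241, 253, 255]), (310, 220, [28, 27, 30]), (308, 220, [38, 40, 40]), (305, 220, [61, 67, 75])]
0.2 [(328, 220, [235, 249, 254]), (322, 220, [236, 249, 254]), (312, 218, [244, 255, 255]), (309, 218, [241, 255, 255]), (306, 218, [187, 216, 242])]
0.3 [(331, 218, [233, 248, 253]), (324, 217, [234, 248, 253]), (315, 214, [233, 248, 253]), (312, 214, [236, 250, 254]), (310, 213, [233, 248, 253])]
0.4 [(334, 216, [234, 248, 253]), (327, 214, [233, 248, 253]), (318, 211, [234, 248, 253]), (316, 210, [233, 248, 253]), (313, 209, [235, 249, 254])]
0.5 [(337, 214, [233, 248, 253]), (331, 212, [232, 247, 253]), (322, 207, [234, 248, 253]), (320, 206, [234, 247, 253]), (318, 205, [233, 248, 253])]
0.6 [(340, 213, [233, 247, 253]), (334, 209, [227, 244, 251]), (326, 204, [233, 247, 253]), (324, 203, [234, 248, 253]), (322, 202, [234, 248, 253])]
```

The lid is now down, resting ajar at about 0.05 to 0.1 rad. Pressing the edge.

>>> send_rows([
  {"hand": 0, "x": 0, "y": -3, "z": -3, "roll": 0},
  {"hand": 0, "x": 0, "y": -2, "z": -2, "roll": 0},
  {"hand": 0, "x": 0, "y": 0, "z": -2, "roll": 0},
  {"hand": 0, "x": 0, "y": 0, "z": -2, "roll": 0},
  {"hand": 0, "x": 0, "y": 0, "z": 0, "roll": 0},
])

```text
time: 19.4
position: [0.5835, 0.0282, 0.173]
tool_rot: [0.106, 3.139, 0.003]
ft_force: [-1.2, 1.8, 5.8]
grip_width: 0.004
grip_force: 3.1
```

>>> send_rows([
  {"hand": 0, "x": 0, "y": 0, "z": -2, "roll": 0},
  {"hand": 0, "x": 0, "y": 0, "z": -1, "roll": 0},
  {"hand": 0, "x": 0, "y": 0, "z": 0, "roll": 0},
])

```text
time: 19.7
position: [0.5834, 0.0271, 0.17]
tool_rot: [0.107, 3.14, 0.001]
ft_force: [-1.7, 0.2, 6.0]
grip_width: 0.004
grip_force: 3.1
```

>>> send_rows([
  {"hand": 0, "x": 0, "y": 0, "z": -2, "roll": 0},
  {"hand": 0, "x": 0, "y": 0, "z": -1, "roll": 0},
  {"hand": 0, "x": 0, "y": 0, "z": 0, "roll": 0},
])

```text
time: 20.0
position: [0.5834, 0.0262, 0.1675]
tool_rot: [0.108, 3.14, -0.001]
ft_force: [-4.5, -0.7, 8.8]
grip_width: 0.002
grip_force: 4.8
```

>>> send_rows([
  {"hand": 0, "x": 0, "y": 0, "z": -2, "roll": 0},
  {"hand": 0, "x": 0, "y": 0, "z": 0, "roll": 0},
])

```text
time: 20.2
position: [0.5834, 0.0255, 0.1658]
tool_rot: [0.109, 3.14, -0.001]
ft_force: [-5.1, -3.5, 11.3]
grip_width: 0.011
grip_force: 6.0
```

>>> send_rows([
  {"hand": 0, "x": 0, "y": 0, "z": -2, "roll": 0},
  {"hand": 0, "x": 0, "y": 0, "z": 0, "roll": 0},
  {"hand": 0, "x": 0, "y": 0, "z": 0, "roll": 0},
])

```text
time: 20.5
position: [0.5834, 0.025, 0.1643]
tool_rot: [0.109, 3.14, -0.002]
ft_force: [-5.6, -2.7, 14.7]
grip_width: 0.003
grip_force: 7.4
```

>>> send_rows([
  {"hand": 0, "x": 0, "y": 0, "z": -2, "roll": 0},
  {"hand": 0, "x": 0, "y": 0, "z": 0, "roll": 0},
  {"hand": 0, "x": 0, "y": 0, "z": 0, "roll": 0},
])

```text
time: 20.8
position: [0.5835, 0.0249, 0.1641]
tool_rot: [-0.109, -3.139, 0.0]
ft_force: [-10.8, -3.3, 27.6]
grip_width: 0.003
grip_force: 13.3
```

The lid has reached its hard stop (27 N). Easing off while watching where contact ends.

>>> send_rows([
  {"hand": 0, "x": 0, "y": 0, "z": 2, "roll": 0},
  {"hand": 0, "x": 0, "y": 0, "z": 2, "roll": 0},
  {"hand": 0, "x": 0, "y": 0, "z": 2, "roll": 0},
  {"hand": 0, "x": 0, "y": 0, "z": 0, "roll": 0},
])

```text
time: 21.2
position: [0.5834, 0.0262, 0.1676]
tool_rot: [0.108, 3.139, -0.0]
ft_force: [-3.0, -1.0, 10.2]
grip_width: 0.006
grip_force: 4.8
```

>>> send_rows([
  {"hand": 0, "x": 0, "y": 0, "z": 3, "roll": 0},
  {"hand": 0, "x": 0, "y": 0, "z": 0, "roll": 0},
  {"hand": 0, "x": 0, "y": 0, "z": 0, "roll": 0},
])

```text
time: 21.5
position: [0.5837, 0.0269, 0.1696]
tool_rot: [0.108, 3.139, -0.0]
ft_force: [0.1, 1.0, 4.5]
grip_width: 0.004
grip_force: 2.1
```

>>> send_rows([
  {"hand": 0, "x": 0, "y": 0, "z": 2, "roll": 0},
  {"hand": 0, "x": 0, "y": 0, "z": 0, "roll": 0},
  {"hand": 0, "x": 0, "y": 0, "z": 0, "roll": 0},
])

```text
time: 21.8
position: [0.5829, 0.0268, 0.1708]
tool_rot: [-0.108, -3.139, 0.0]
ft_force: [0.3, 0.4, 0.5]
grip_width: 0.004
grip_force: 0.0
```

>>> send_rows([
  {"hand": 0, "x": 0, "y": 0, "z": 2, "roll": 0},
  {"hand": 0, "x": 0, "y": 0, "z": 0, "roll": 0},
  {"hand": 0, "x": 0, "y": 0, "z": 0, "roll": 0},
])

```text
time: 22.1
position: [0.5832, 0.0268, 0.1733]
tool_rot: [0.108, 3.14, 0.0]
ft_force: [-0.7, 0.0, 0.5]
grip_width: 0.008
grip_force: 0.0
```

The fingers come free at TCP z 0.171. Before the press, contact already gave 6 N at 0.173, so the lid is now held lower by the catch. Retreating and comparing images.

>>> send_rows([
  {"hand": 0, "x": 0, "y": 0, "z": 15, "roll": 0},
  {"hand": 0, "x": 0, "y": 0, "z": 40, "roll": 0},
  {"hand": 0, "x": 0, "y": 0, "z": 50, "roll": 0},
  {"hand": 0, "x": 0, "y": 0, "z": 30, "roll": 0},
  {"hand": 0, "x": 0, "y": 0, "z": 0, "roll": 0},
  {"hand": 0, "x": 0, "y": 0, "z": 0, "roll": 0},
  {"hand": 0, "x": 0, "y": 0, "z": 0, "roll": 0},
])

```text
time: 22.8
position: [0.5826, 0.027, 0.3074]
tool_rot: [-0.108, -3.138, 0.0]
ft_force: [0.8, -0.0, -0.3]
grip_width: 0.007
grip_force: 0.0
```

```bash
python3 - <<'E'
from h import *
f=np.load("fit.npy"); s=get_state(); print(s["time"],s["position"],s["ft_force"])
i=get_image("side").astype(int); q=cv2.imread("pics/side_q.png").astype(int)
# top-edge row of far end wall (white->grey) at a few columns, before (ajar) and now
for u in(308,312,316,320,325,330):
    g=[x[212:242,u].mean(1).astype(int).tolist() for x in(q,i)]; print(u,"ajar",g[0][:24:1],"\n    now ",g[1][:24])
i0=cv2.imread("pics/scene0.png").astype(int);j=get_image("scene").astype(int)
for n,u,v in(("votive",233,262),("cup",297,303),("glass",292,180)): print(n,np.abs(j-i0)[v-12:v+12,u-12:u+12].mean())
E
```

```text
22.8 [0.58261502 0.02698839 0.30741614] [ 0.75014694 -0.01524321 -0.30467909]
308 ajar [244, 244, 244, 245, 246, 252, 250, 3, 39, 43, 37, 25, 19, 29, 20, 9, 78, 159, 149, 146, 145, 148, 148, 143] 
    now  [246, 245, 246, 245, 245, 245, 245, 246, 250, 249, 63, 21, 39, 33, 29, 23, 25, 22, 19, 39, 106, 155, 148, 144]
312 ajar [252, 208, 246, 245, 244, 247, 251, 239, 103, 0, 9, 6, 5, 16, 40, 81, 120, 152, 149, 147, 146, 147, 145, 146] 
    now  [246, 246, 246, 246, 247, 245, 246, 246, 246, 246, 247, 251, 254, 250, 117, 150, 152, 155, 154, 150, 148, 148, 146, 144]
316 ajar [245, 244, 245, 245, 245, 244, 245, 247, 246, 247, 241, 136, 145, 151, 149, 149, 148, 149, 150, 146, 148, 149, 148, 146] 
    now  [246, 246, 246, 245, 245, 245, 246, 246, 246, 247, 247, 248, 249, 238, 136, 144, 150, 147, 149, 147, 146, 148, 145, 148]
320 ajar [246, 245, 245, 245, 245, 245, 245, 245, 246, 249, 247, 122, 149, 149, 148, 152, 149, 150, 150, 149, 146, 150, 151, 146] 
    now  [245, 245, 245, 246, 246, 247, 246, 247, 246, 247, 247, 250, 250, 184, 139, 147, 149, 148, 150, 148, 149, 148, 145, 147]
325 ajar [244, 244, 244, 244, 245, 246, 245, 245, 247, 250, 249, 126, 148, 154, 152, 152, 151, 148, 151, 149, 149, 150, 147, 147] 
    now  [245, 245, 245, 245, 245, 246, 246, 245, 245, 246, 246, 250, 250, 127, 148, 152, 152, 149, 150, 149, 147, 147, 148, 147]
330 ajar [244, 245, 246, 245, 245, 244, 245, 245, 245, 250, 250, 126, 151, 153, 148, 150, 149, 148, 147, 147, 150, 151, 147, 147] 
    now  [244, 245, 244, 244, 245, 247, 246, 246, 246, 246, 246, 250, 247, 119, 148, 152, 149, 150, 149, 150, 146, 145, 148, 149]
votive 2.3912037037037037
cup 2.4363425925925926
glass 2.9484953703703702
```

The lid stays about 3 px lower than when it was ajar, so the catch is holding. The votive, cup and glass haven't moved.

```bash
python3 -c "
from bench import *
print(close_job())"
```

```text
the job is handed in; nothing more can be done
None
```

I set the bottle level in the case's saddles with its neck away from the robot, closed the lid, and pressed it until it stayed down by itself. By the camera images, the glass, cup and votive did not move. I handed the job in at about 23 s of the 61 s; no verdict came back.

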